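# Seat the covered ferrule tray on the pin tin and lift off the cover alone

## Robot

A 6-joint arm with a two-finger parallel gripper is mounted at the origin on a cart in front of the work surface, level with it; the furniture and walls round the work are solid. World frame = base frame: x ahead of the robot, y to its left, z up, the work surface at z = 0. Lengths are in m, angles in rad, forces in N, time in s.
With the tool pointing down it reaches from about 0.3 to 0.775 m from the base axis. Payload 14.6 kg.
Tool frame: the origin (TCP) lies midway between the tips of the shut fingers; the grasp point (between the pads) lies 19 mm behind it (ctrl.tcp_to_grasp is the z of the grasp point in the tool frame, in m); z points along the fingers, y is the line along which they close (so a half turn about z gives the same grasp; the last joint's range is limited). The gripper opens to 94 mm and grips with 3 to 60 N. Pads are 16 mm wide; open, the fingers measure 119 mm over their backs; the gripper's body (75 mm by 177 mm) begins 78 mm behind the grasp point.
Start: joints at [-1.355, 0.3, 1.521, -0, 1.321, -0.067], TCP at [0.153, -0.528, 0.205] pointing down, gripper open.
Joint ranges: [-3.03, 3.03], [-0.79, 2.21], [0.23, 2.52], [-1.04, 4.18], [0, 3.07], [-2.55, 2.55]. Speed limits (rad/s): [2.22, 2.22, 2.57, 3.14, 3.14, 3.14].

## Interface

Orientations are given as [roll, pitch, yaw] about the fixed x, y, z axes, in that order (R = Rz(yaw) Ry(pitch) Rx(roll)).
In Python, from station import monitor, camera, ctrl gives the robot as it stands.
- The arm moves only by the tool apply_moves, never from a script. Its argument "plan" is one flat list of numbers, 4 for each row, row after row: the shift along the tool's x, y, z in mm, then the turn about the tool's z in rad. In form: [dx, dy, dz, spin, dx, dy, dz, spin, ...]. A call has 1 to 20 rows; each row shifts and turns the commanded pose from where the row before left it, along the tool's axes as they then stand; what a row does not reach is not made up. A row lasts 1/10 s, in which the tool goes at most 50 mm and 8.59 degrees, less where a joint would pass 70% of its speed; a pose out of reach is approached as far as the arm can. A call is refused whole if a number of a shift passes 50 or a number of a turn 0.15, either way. A call with a gripper value outside its range is refused whole. "hand" is the gripper command: -1 is shut, 1 is fully open, values between are in proportion, set as the call begins (left out, the last holds). The fingers move at their own pace and stop on an object; "squeeze" is the grip in N (left out, the last holds). Time passes only in rows, so rows that do not move let the fingers close. It gives the time, the measured TCP pose, the force, the opening and the grip force at its end, in the units of the state.
- monitor.get_obs(): the state, without advancing time (a new reading comes with each control period).
- camera(name): name is "scene" or "side" or "wrist"; returns a dict with "image" (480x640x3 uint8, red, green, blue), "range_z" (480x640 float32, m along the optical axis (not along the pixel's ray), 0 where there is no reading), "mtx" (3x3 intrinsics, pixels), "rvec" (rotation vector, rad) and "tvec" (3), from world to camera coordinates, as OpenCV has them. Camera axes: x right, y down, z forward; pixel columns grow to the right and rows downward; lengths in m; the calibration is good to about 2 mm. The wrist camera is an equidistant fisheye: a pixel r from the principal point sees the ray r / f radians off the axis. A picture is of the moment at which its call begins.
- ctrl.hand_in(): hands the job in; it is judged then, once.
The state is a dict: "time_s": time; "qpos": joint angles; "joint_vel": joint speeds; "tau": joint torques, N m; "ee_pos": TCP position; "eef_rot": TCP orientation; "force": force on the tool from outside, world axes, zero at the start; "moment": the same for the moment, N m; "grip_width": finger opening in m; "grip_force": force on a finger pad.
Only numpy, scipy, OpenCV 4.12 (cv2) and the standard library are available. Lean on these libraries where they do the work, as an engineer would, in place of code of your own. Each camera call takes 0.05 s, during which the arm holds its last target. There are 200 camera calls.

## Task

We are about to fit ferrules: take the covered ferrule tray (inner tray lid with the outer cover on it) off the bench in one piece, lower it gently, without dropping it, onto the open pin tin until the tray sits fully home in the tin's mouth with the cover still on. Then lift off the outer cover alone, so that the tray stays seated with its three ferrules in it, and finish while still holding the cover level in the gripper, about a hand's breadth above the tray: do not put it down or let go of it. Leave the tin standing where it is and the other things on the bench undisturbed.

Things in the scene. Friction and masses are not known exactly. Their poses are not given: they have to be found in the camera images.
- tin_mouth (a point): Open pin tin: loose rounded-corner rectangular sheet-steel box, about 0.9 kg, 64 (x) x 124 (y) x 45 mm high, brass pins lying in it. This point: centre of its mouth, level with the rim, 45 mm above the bench; z up, y along the long side. Mouth 59.6 x 119.6 mm.
- tray_lip (a point): Inner lid: sheet-steel tray, 0.13 kg, three cells along y, a ferrule in each. This point: centre of its lip, z up. The lip is an upright band 64 (x) x 124 (y) x 10 mm, 5 mm below to 5 mm above this point, proud all round; gripped by its long sides (64 mm) it carries cover and ferrules along. Fits the tin either way round; home, the lip rests on the rim, this point 5 mm above tin_mouth.
- tray_foot (a point): Centre of the underside of the tray's plug, 14 mm under tray_lip, on which the tray stands on the bench at the start. The plug, 56 x 116 mm, reaches 9 mm down from the lip into the tin's mouth (1.8 mm play a side); its lowest 4 mm taper to 50 x 110 mm as a lead-in. Above the lip an upstand 54 x 114 x 7 mm high fits inside the cover.
- cover_mid (a point): Outer lid: plain deep sheet-steel cover, 0.09 kg, 61 (x) x 121 (y) x 24 mm high, flat top; axes as the tray's. This point: its centre, 12 mm above its lower edge. At the start it rests loosely on the tray's lip, round the upstand with 1.5 mm play a side, this point 17 mm above tray_lip; it is free after 7 mm straight up. Grip it by its long sides (61 mm) above the lip.
- ferrule_1_mid (a point): A black plastic ferrule ring, 23 mm across, 22 mm high, 12 g, loose in a cell of the tray (hidden under the cover at the start). This point is its centre.
- ferrule_2_mid (a point): A cream plastic ferrule ring, 23 mm across, 22 mm high, 12 g, loose in a cell of the tray (hidden under the cover at the start). This point is its centre.
- ferrule_3_mid (a point): A white plastic ferrule ring, 23 mm across, 22 mm high, 12 g, loose in a cell of the tray (hidden under the cover at the start). This point is its centre.
- flat_file: Bystander: a flat file with a wooden handle, 225 x 25 x 25 mm, lying on the bench near its front edge; origin at the centre of its underside, x along its length.
- green_stone: Bystander: a flat green whetstone, 46 x 108 x 22 mm, on the bench; origin at the centre of its underside, y along its length.
- handle_blank_b: Bystander: a pale wooden handle blank, 23 x 118 x 19 mm, lying behind the work; origin at the centre of its underside, y along its length.
- small_hammer: Bystander: a small hammer, 200 x 78 x 20 mm, lying behind the work; origin at the centre of its underside, x along its handle.

How it is judged:
By the outcome, as a careful person would: the job done as asked, in the order asked, and still so for the second after the job is handed in, while the arm keeps its last pose, push and grip.
It also fails if it takes over 51 s, if anything falls off the work surface, if the arm or the gripper's body presses on something with over 40 N, if the wrist force passes 120 N, or if a joint passes its speed limit or range.

## Working session

There is one attempt and no reset: what is moved stays moved. The work goes in short steps, Python scripts to look and compute and a tool call to move; the robot and the scene stay as the last step left them, time stands still between calls to the robot, and variables do not carry over. Pictures are saved under pics/ and viewed, at most 10 in all, crops included, and the job is handed in when it is done.

Besides the shell and the picture viewer there is one more tool, called by a JSON object that holds its "api" and its "payload", one argument or row to a line. apply_moves: Moves the arm, as the interface text tells. Its arguments: {"type":"object","properties":{"plan":{"type":"array","items":{"type":"number"}},"hand":{"type":"number"},"squeeze":{"type":"number"}},"required":["plan"]}

```bash
mkdir -p pics; ls
cat > h.py <<'E'
import numpy as np, cv2
from station import monitor, camera, ctrl
def cloud(c):
    R=cv2.Rodrigues(np.array(c["rvec"],float))[0]; t=np.array(c["tvec"],float).reshape(3)
    K=np.array(c["mtx"]); z=c["range_z"]; v,u=np.mgrid[:480,:640]
    P=np.stack([(u-K[0,2])/K[0,0]*z,(v-K[1,2])/K[1,1]*z,z],-1)
    W=(P-t)@R; W[z<=0]=np.nan
    return W
E
python3 - <<'E'
from h import *
for n in("scene","side"):
    c=camera(n); cv2.imwrite(f"pics/{n}0.png",c["image"][...,::-1]); np.savez(f"{n}0.npz",**c)
o=monitor.get_obs(); print(o)
E
```

```text
pics
{'time_s': 0.1, 'qpos': array([-1.35463796e+00,  3.00437756e-01,  1.52148140e+00,  6.07264636e-06,
        1.32069564e+00, -6.65976471e-02]), 'joint_vel': array([ 0.00200602, -0.00046596,  0.00113183, -0.00100328, -0.00014824,
        0.0001187 ]), 'tau': array([ 1.60137799e-03, -5.32643044e+01, -3.53283906e+01,  7.09547242e-02,
        2.34884291e-02, -5.12893621e-05]), 'ee_pos': array([ 0.15340459, -0.5279448 ,  0.20494679]), 'eef_rot': array([-3.14057317e+00, -7.38912372e-05,  2.82754471e-01]), 'force': array([-0.15492861,  0.59289333,  0.11215182]), 'moment': array([-0.0485866 ,  0.04275571, -0.00626513]), 'grip_force': 0.0, 'grip_width': 0.09388897376571984}
```

View pics/scene0.png

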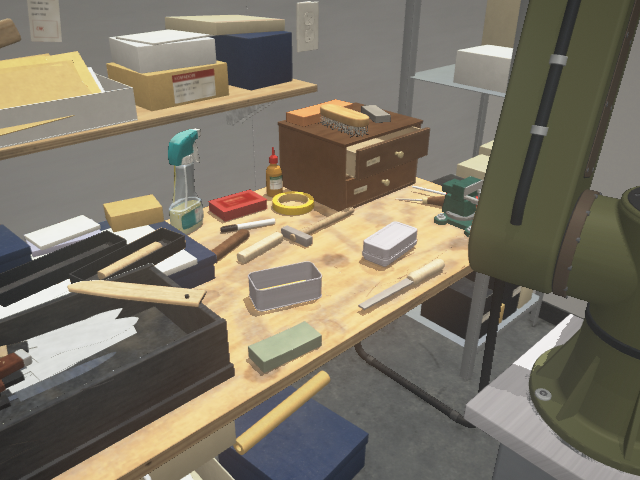

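View pics/side0.png

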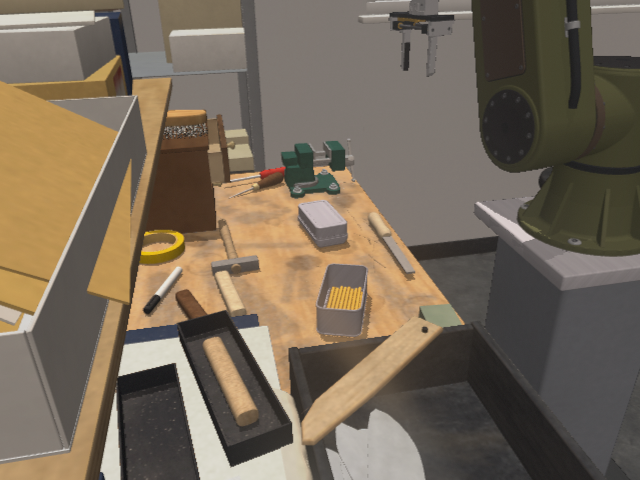

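Scene view: the tin is at about (285,288) and the covered tray at (390,243). Side view: the tin is at (343,300) with its pins visible, and the tray at (322,223). Next I'll measure both from depth.

Run:
```python
from h import *
for n,pt,pc in(("scene",(285,288),(390,243)),("side",(343,300),(322,223))):
    c=dict(np.load(f"{n}0.npz")); W=cloud(c)
    print(n,"bench z",W[340,200 if n=='side' else 330])
    for nm,(u,v),zl in(("tin",pt,(.040,.052)),("cover",pc,(.038,.050))):
        sl=(slice(v-50,v+50),slice(u-55,u+55)); P=W[sl].reshape(-1,3)
        m=(P[:,2]>zl[0])&(P[:,2]<zl[1]); Q=P[m]
        med=np.median(Q,0); Q=Q[np.linalg.norm(Q[:,:2]-med[:2],axis=1)<.11]
        r=cv2.minAreaRect((Q[:,:2]*1000).astype(np.float32))
        print(n,nm,len(Q),"z",np.percentile(Q[:,2],[5,50,95]).round(4),"rect",r)
    # obstacle map: top z
W=np.concatenate([cloud(dict(np.load(f"{n}0.npz"))).reshape(-1,3) for n in("scene","side")])
m=(W[:,0]>.2)&(W[:,0]<.9)&(abs(W[:,1])<.5)&(W[:,2]<.6); W=W[m]
im=np.zeros((500,350),np.float32)
np.maximum.at(im,(((.5-W[:,1])*500).astype(int),((W[:,0]-.2)*500).astype(int)),W[:,2])
im=np.clip(im/.12*255,0,255).astype(np.uint8)
cv2.imwrite("pics/map.png",cv2.applyColorMap(im,cv2.COLORMAP_JET))
```

```text
scene bench z [3.74995570e-01 2.00617362e-01 6.78495203e-05]
scene tin 386 z [0.0404 0.0431 0.0455] rect ((520.091796875, 172.75390625), (124.13275146484375, 69.3297119140625), 70.97575378417969)
scene cover 908 z [0.0396 0.0425 0.0443] rect ((495.9107360839844, -86.8145980834961), (63.600460052490234, 124.68903350830078), 6.711007118225098)
side bench z [0.72195712 0.29191511 0.06898031]
side tin 386 z [0.0404 0.0429 0.0449] rect ((521.7310791015625, 174.63186645507812), (126.67842864990234, 64.1341552734375), 69.24665832519531)
side cover 917 z [0.0397 0.0416 0.0429] rect ((498.7960510253906, -85.52617645263672), (61.332298278808594, 124.4355697631836), 7.886664390563965)
```

View pics/map.png

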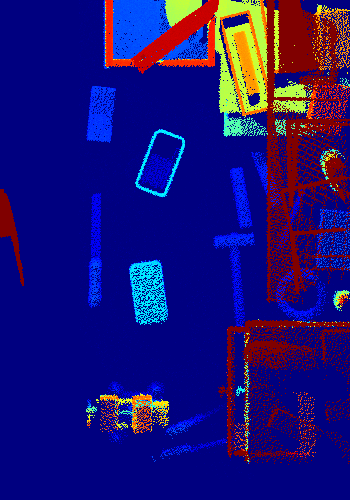

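The depth map shows two good rectangles with plausible sizes and heights:
- **Tin:** about (0.521, 0.174), yaw about -20°.
- **Cover:** about (0.497, -0.086), yaw about +7.3°.

I'll turn first, then travel above the tray.

{"api": "apply_moves", "payload": {
  "plan": [0, 0, 0, -0.1415, 0, 0, 0, -0.1415, 0, 0, 0, -0.1415, 0, 0, 0, -0.1415, 0, 0, 0, -0.1415, 0, 0, 0, -0.1415, 0, 0, 0, -0.1415, 0, 0, 0, -0.1415, 0, 0, 0, -0.1415, 0, 0, 0, -0.1415, 33, 33, 0, 0, 33, 33, 0, 0, 33, 33, 0, 0, 33, 33, 0, 0, 33, 33, 0, 0, 33, 33, 0, 0, 33, 33, 0, 0, 33, 33, 0, 0, 33, 33, 0, 0, 33, 33, 0, 0],
  "hand": 1
}}

```text
time_s: 2.1
ee_pos: [0.4398, -0.1572, 0.2054]
eef_rot: [-3.141, -0.0, 1.698]
force: [0.8, -0.7, -0.4]
grip_width: 0.0943
grip_force: 0.0
```

```bash
cat >> h.py <<'E'
def to(x,y,z,yaw):
    o=monitor.get_obs(); p=o["ee_pos"]; cy=o["eef_rot"][2]
    d=np.array([x,y,z])-p; dyaw=(yaw-cy+np.pi)%(2*np.pi)-np.pi
    c,s=np.cos(cy),np.sin(cy)   # shift first in current tool axes, then spin
    print("t",o["time_s"],"at",p.round(4),o["eef_rot"].round(4),"F",o["force"].round(1),"w",o["grip_width"],o["grip_force"])
    print("tool shift mm",(1000*np.array([c*d[0]+s*d[1],s*d[0]-c*d[1],-d[2]])).round(1),"spin",round(-dyaw,4))
E
python3 - <<'E'
from h import *
from scipy.optimize import minimize
# footprint fit: rim of fixed size rounded rectangle
def sd(P,x,y,a,hx,hy,r):
    c,s=np.cos(a),np.sin(a); q=P-[x,y]; l=np.abs(np.stack([q@[c,s],q@[-s,c]],-1))-[hx-r,hy-r]
    return np.linalg.norm(np.maximum(l,0),axis=1)+np.minimum(l.max(1),0)-r
for n,pt,pc in(("scene",(285,288),(390,243)),("side",(343,300),(322,223))):
    W=cloud(dict(np.load(f"{n}0.npz")))
    for nm,(u,v),zl,x0,h in(("tin",pt,(.036,.052),(.521,.1737,-.35),(.031,.061)),("cover",pc,(.036,.050),(.497,-.086,.127),(.0305,.0605))):
        P=W[v-50:v+50,u-55:u+55].reshape(-1,3); P=P[(P[:,2]>zl[0])&(P[:,2]<zl[1])]
        P=P[np.linalg.norm(P[:,:2]-x0[:2],axis=1)<.085][:,:2]*1e3
        def f(p):
            d=sd(P,p[0],p[1],p[2],h[0]*1e3,h[1]*1e3,12)
            if nm=="tin": return np.minimum(abs(d),4).mean()
            # cover: penalise outside and shape moments
            return np.maximum(d,0).mean()
        b=minimize(f,[x0[0]*1e3,x0[1]*1e3,x0[2]],method="Nelder-Mead",options=dict(initial_simplex=[[x0[0]*1e3+i,x0[1]*1e3+j,x0[2]+k] for i,j,k in((0,0,0),(3,0,0),(0,3,0),(0,0,.05))]))
        print(n,nm,len(P),b.x.round(3),np.degrees(b.x[2]).round(2),b.fun)
c=camera("wrist"); cv2.imwrite("pics/w1.png",c["image"][...,::-1]); np.savez("w1.npz",**c)
to(.497,-.086,.10,1.698)
E
```

```text
scene tin 654 [ 5.20752e+02  1.72538e+02 -3.64000e-01] -20.83 1.0744053956607211
scene cover 960 [ 4.96205e+02 -8.68520e+01  1.37000e-01] 7.87 0.022085997557101136
side tin 594 [ 5.21269e+02  1.74935e+02 -3.66000e-01] -20.94 0.82491982581683
side cover 966 [ 4.98688e+02 -8.46100e+01  1.35000e-01] 7.76 0.017416245655494936
t 2.15 at [ 0.4426 -0.1529  0.2054] [ 3.1407e+00 -1.2000e-03  1.7009e+00] F [ 1.2  2.7 -1.6] w 0.09419544776527936 0.0
tool shift mm [ 59.3  62.6 105.4] spin 0.0029
```

{"api": "apply_moves", "payload": {
  "plan": [10, 10, 12, -0.003, 10, 10, 12, -0.003, 10, 10, 12, 0, 10, 10, 12, 0, 9, 10, 12, 0, 5, 7, 12, 0, 0, 0, 12, 0, 0, 0, 6, 0, 0, 0, 0, 0, 0, 0, 0, 0]
}}

```text
time_s: 3.15
ee_pos: [0.4885, -0.0984, 0.1158]
eef_rot: [3.141, 0.0, 1.703]
force: [-0.3, -0.3, 0.6]
grip_width: 0.0937
grip_force: 0.0
```

Run:
```python
from h import *
c=camera("wrist"); cv2.imwrite("pics/w2.png",c["image"][...,::-1]); np.savez("w2.npz",**c); print(c["mtx"],np.nanmax(c["range_z"]))
to(.4975,-.0857,.011,1.707)
```

```text
[[371.64829954   0.         323.95247929]
 [  0.         371.64829954 237.8056434 ]
 [  0.           0.           1.        ]] 1.1700714
t 3.2 at [ 0.4886 -0.0984  0.116 ] [3.1408e+00 3.0000e-04 1.7033e+00] F [ 0.2 -0.3 -0.6] w 0.09390828448673236 0.0
tool shift mm [ 11.4  10.5 105. ] spin -0.0037
```

View pics/w2.png

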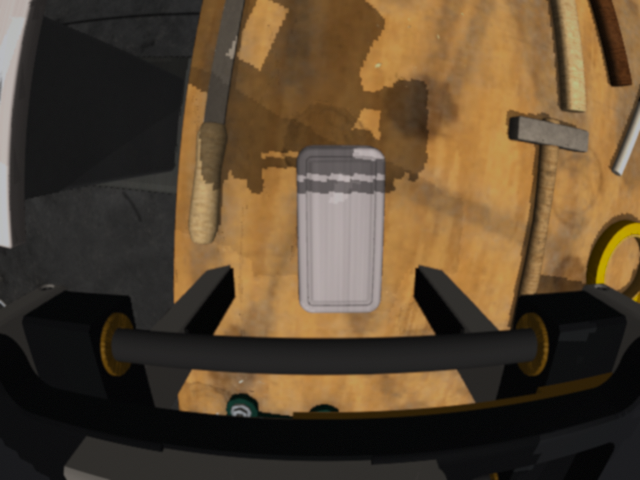

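The wrist view shows the covered tray at about (340,230), between the open fingers at (232,270) and (417,270). It's slightly right of the finger centre, which fits the remaining shift. I'll cross-check with the wrist depth.

```bash
cat >> h.py <<'E'
def wcloud(c):
    R=cv2.Rodrigues(np.array(c["rvec"],float))[0]; t=np.array(c["tvec"],float).reshape(3)
    K=np.array(c["mtx"]); z=c["range_z"].astype(float); v,u=np.mgrid[:480,:640]
    a=(u-K[0,2])/K[0,0]; b=(v-K[1,2])/K[1,1]; r=np.hypot(a,b)+1e-9; k=np.tan(np.minimum(r,1.5))/r
    W=(np.stack([a*k*z,b*k*z,z],-1)-t)@R; W[z<=0]=np.nan
    return W
E
python3 - <<'E'
from h import *
W=wcloud(dict(np.load("w2.npz")))
print("bench",W[250,450],W[330,480], "cover",W[250,340])
P=W[120:330,270:410].reshape(-1,3)
for lo,hi in((.037,.05),(.012,.022)):
    Q=P[(P[:,2]>lo)&(P[:,2]<hi)]
    print(len(Q),np.median(Q[:,2]),cv2.minAreaRect((Q[:,:2]*1000).astype(np.float32)))
E
```

```text
bench [ 0.60018013 -0.09929771 -0.00086088] [ 0.54191765 -0.08323141  0.19000599] cover [ 0.50246818 -0.09967754  0.04390642]
14026 0.04284558624941259 ((501.3529052734375, -88.27324676513672), (61.24432373046875, 120.93119049072266), 7.576509475708008)
88 0.01868276586497004 ((489.59320068359375, -28.836017608642578), (56.74729919433594, 7.062876224517822), 14.635144233703613)
```

{"api": "apply_moves", "payload": {
  "plan": [4, 4, 0, -0.002, 4, 4, 0, 0, 2.4, 3.9, 0, 0, 0, 0, 12, 0, 0, 0, 12, 0, 0, 0, 12, 0, 0, 0, 12, 0, 0, 0, 12, 0, 0, 0, 12, 0, 0, 0, 10, 0, 0, 0, 8, 0, 0, 0, 6, 0, 0, 0, 4, 0, 0, 0, 3, 0, 0, 0, 1, 0, 0, 0, 0, 0]
}}

```text
time_s: 4.8
ee_pos: [0.4989, -0.0861, 0.0116]
eef_rot: [3.141, 0.0, 1.706]
force: [0.5, -0.2, 0.5]
grip_width: 0.0939
grip_force: 0.0
```

Run:
```python
from h import *
to(.499,-.0865,.011,1.705)
```

```text
t 4.8 at [ 0.4989 -0.0861  0.0116] [3.1414e+00 1.0000e-04 1.7058e+00] F [ 0.5 -0.2  0.5] w 0.09394084138273431 0.0
tool shift mm [-0.4 -0.   0.6] spin 0.0008
```

{"api": "apply_moves", "payload": {
  "plan": [0, 0, 1, 0, 0, 0, 0, 0, 0, 0, 0, 0, 0, 0, 0, 0, 0, 0, 0, 0],
  "hand": 0.45,
  "squeeze": 10
}}

```text
time_s: 5.3
ee_pos: [0.4989, -0.0861, 0.0105]
eef_rot: [3.141, 0.0, 1.706]
force: [0.1, 0.3, 1.0]
grip_width: 0.0682
grip_force: 0.0
```

{"api": "apply_moves", "payload": {
  "plan": [0, 0, 0, 0, 0, 0, 0, 0, 0, 0, 0, 0, 0, 0, 0, 0, 0, 0, 0, 0],
  "hand": 0.0,
  "squeeze": 10
}}

```text
time_s: 5.8
ee_pos: [0.4988, -0.0861, 0.0105]
eef_rot: [-3.142, -0.0, 1.706]
force: [-1.0, -0.4, 1.0]
grip_width: 0.064
grip_force: 10.0
```

{"api": "apply_moves", "payload": {
  "plan": [0, 0, 0, 0, 0, 0, 0, 0, 0, 0, 0, 0],
  "hand": -0.5,
  "squeeze": 25
}}

```text
time_s: 6.1
ee_pos: [0.4988, -0.0861, 0.0104]
eef_rot: [-3.141, -0.0, 1.706]
force: [-1.1, 0.3, 2.7]
grip_width: 0.0633
grip_force: 25.0
```

The width reads 64 mm, so the pads are on the lip. Lifting.

{"api": "apply_moves", "payload": {
  "plan": [0, 0, -1, 0, 0, 0, -3, 0, 0, 0, -5, 0, 0, 0, -7, 0, 0, 0, -8, 0, 0, 0, -8, 0, 0, 0, -8, 0, 0, 0, -8, 0, 0, 0, -8, 0, 0, 0, -8, 0, 0, 0, -7, 0, 0, 0, -6, 0, 0, 0, -4, 0, 0, 0, -3, 0, 0, 0, -1, 0, 0, 0, 0, 0]
}}

```text
time_s: 7.7
ee_pos: [0.4988, -0.0861, 0.0954]
eef_rot: [-3.141, -0.0, 1.706]
force: [-1.3, 0.2, -2.1]
grip_width: 0.0638
grip_force: 25.0
```

Run:
```python
from h import *
for n in("scene","side"):
    c=camera(n); np.savez(f"{n}1.npz",**c); cv2.imwrite(f"pics/{n}1.png",c["image"][...,::-1])
    if n=="side": cv2.imwrite("pics/s1c.png",cv2.resize(c["image"][100:300,220:460,::-1],None,fx=3,fy=3))
to(.521,.1737,.0955,1.206)
```

```text
t 7.8 at [ 0.4988 -0.0861  0.0952] [-3.1412e+00 -2.0000e-04  1.7058e+00] F [-0.1  0.4 -2.1] w 0.06402971657572609 24.999034702777863
tool shift mm [254.4  57.   -0.3] spin 0.4998
```

View pics/s1c.png

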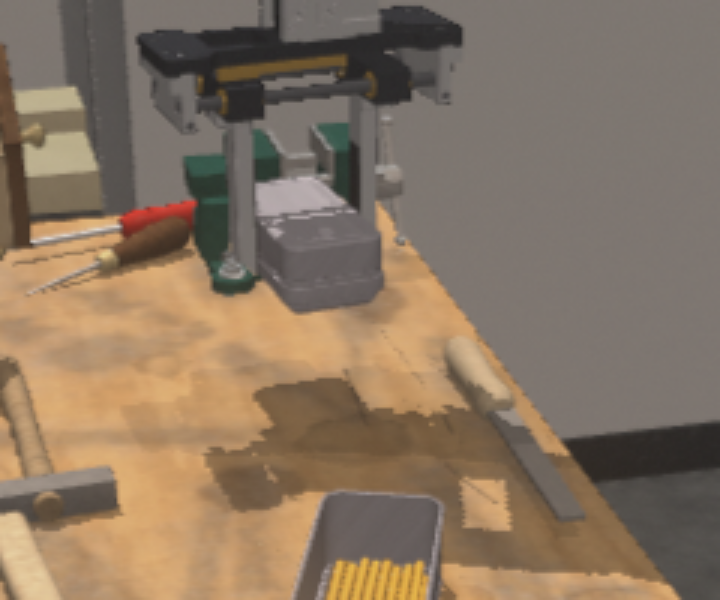

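The crop shows tray and cover lifted together between the fingers, at about (320,240) in the crop, with the tin clear below. Carrying it over to the tin.

{"api": "apply_moves", "payload": {
  "plan": [5, 1, 0, 0, 12, 3, 0, 0, 20, 4.5, 0, 0, 25, 5.6, 0, 0, 25, 5.6, 0, 0, 25, 5.6, 0, 0, 25, 5.6, 0, 0, 25, 5.6, 0, 0, 25, 5.6, 0, 0, 25, 5.6, 0, 0, 20, 4.5, 0, 0, 12, 3, 0, 0, 8, 1.5, 0, 0, 2, 0.3, 0, 0, 0, 0, 0, 0.02, 0, 0, 0, 0.06, 0, 0, 0, 0.08, 0, 0, 0, 0.08, 0, 0, 0, 0.08, 0, 0, 0, 0.08]
}}

```text
time_s: 9.8
ee_pos: [0.5212, 0.1724, 0.0955]
eef_rot: [3.142, 0.0, 1.3]
force: [0.8, -0.6, -3.2]
grip_width: 0.0637
grip_force: 25.0
```

{"api": "apply_moves", "payload": {
  "plan": [0, 0, 0, 0.06, 0, 0, 0, 0.03, 0, 0, 0, 0.01, 0, 0, 0, 0, 0, 0, 0, 0, 0, 0, 0, 0]
}}

```text
time_s: 10.4
ee_pos: [0.5212, 0.1731, 0.0955]
eef_rot: [3.142, -0.0, 1.206]
force: [-0.1, -0.3, -2.6]
grip_width: 0.0634
grip_force: 25.0
```

Run:
```python
from h import *
for n in("scene","side","wrist"):
    c=camera(n); np.savez(f"{n}2.npz",**c); cv2.imwrite(f"pics/{n}2.png",c["image"][...,::-1])
    W=(wcloud if n=="wrist" else cloud)(c)
    P=W.reshape(-1,3); d=P-[.521,.1737,0]; Q=P[(np.hypot(d[:,0],d[:,1])<.085)&(P[:,2]>.119)&(P[:,2]<.140)]
    # cover top: within rectangle, exclude fingers via shrink
    a=-.365; l=(Q[:,:2]-[.521,.1737])@np.array([[np.cos(a),-np.sin(a)],[np.sin(a),np.cos(a)]])
    Q=Q[(abs(l[:,0])<.038)]; l=l[abs(l[:,0])<.038]
    T=np.linalg.lstsq(np.c_[l,np.ones(len(l))],Q[:,2],rcond=None)[0]
    print(n,len(Q),"z plane",T.round(4),"long ext",np.percentile(l[:,1],[.3,99.7]).round(4),"short",np.percentile(l[:,0],[.5,99.5]).round(4),cv2.minAreaRect((Q[:,:2]*1000).astype(np.float32)))
to(.521,.1737,.0955,1.206)
a=np.hstack([cv2.imread("pics/scene2.png")[180:330,220:350],cv2.imread("pics/side2.png")[190:340,270:400]])
cv2.imwrite("pics/c2.png",cv2.resize(a,None,fx=3,fy=3,interpolation=cv2.INTER_CUBIC))
```

```text
scene 1267 z plane [ 0.0659 -0.0047  0.1273] long ext [-0.0621  0.0574] short [-0.0357  0.035 ] ((519.913818359375, 171.38726806640625), (120.84832763671875, 75.67849731445312), 67.57642364501953)
side 2103 z plane [ 0.0066 -0.0178  0.1268] long ext [-0.0602  0.061 ] short [-0.0368  0.0369] ((520.46044921875, 173.82730102539062), (123.95568084716797, 75.33699035644531), 67.58419036865234)
wrist 29350 z plane [-0.0026 -0.0012  0.1279] long ext [-0.0571  0.0586] short [-0.0344  0.0354] ((521.11181640625, 173.9741973876953), (117.08451843261719, 75.94476318359375), 69.07719421386719)
t 10.55 at [0.5211 0.1732 0.0954] [-3.1415  0.      1.2059] F [-1.3  0.3 -2.8] w 0.06359640534195139 24.999141097068787
tool shift mm [ 0.4 -0.3 -0.1] spin -0.0001
```

View pics/c2.png

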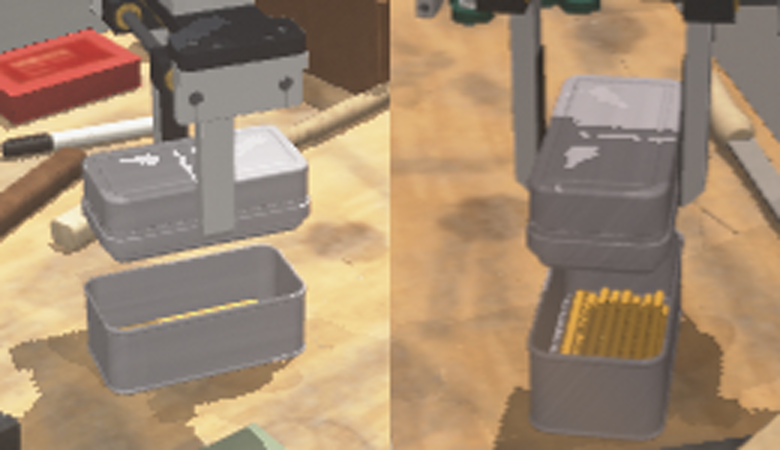

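The crops show the tray level above the tin in both views. I'll measure the lip faces against the tin faces within each camera, so the calibration bias cancels.

```bash
cat > rel.py <<'E'
from h import *
def faces(n,f,cx,cy,a,zl,tag):
    c=dict(np.load(f)); W=(wcloud if n=="wrist" else cloud)(c).reshape(-1,3)
    R=cv2.Rodrigues(np.array(c["rvec"],float))[0]; C=-R.T@np.array(c["tvec"]).reshape(3)
    r=np.array([[np.cos(a),-np.sin(a)],[np.sin(a),np.cos(a)]])
    W=W[(W[:,2]>zl[0])&(W[:,2]<zl[1])]; l=(W[:,:2]-[cx,cy])@r*1e3; cl=(C[:2]-[cx,cy])@r*1e3
    for ax,h,o in((0,32,62),(1,62,32)):
        s=np.sign(cl[ax])
        m=(abs(l[:,ax]*s-h)<6)&(abs(l[:,1-ax])<o-14)
        if ax==0: m&=abs(l[:,1])>16
        q=l[m]
        if m.sum()<15: print(n,tag,"axis",ax,"few",m.sum()); continue
        k=np.polyfit(q[:,1-ax],q[:,ax]*1,1)
        for _ in range(3):
            e=q[:,ax]-np.polyval(k,q[:,1-ax]); g=abs(e)<2; k=np.polyfit(q[g][:,1-ax],q[g][:,ax],1)
        print(n,tag,"axis","xy"[ax],"off mm",round(k[1]-s*h,2),"ang deg",round(np.degrees(k[0])*(1 if ax else -1),2),"n",g.sum(),"sd",e[g].std().round(2),"obl",round(abs(cl[ax])/np.linalg.norm(C-[cx,cy,0])/1e3,2))
E
python3 - <<'E'
from rel import *
A=(.5211,.1732,-.3649)
for n in("scene","side"):
    faces(n,n+"0.npz",*A,(.006,.040),"tin0")
    faces(n,n+"2.npz",*A,(.006,.040),"tin ")
    faces(n,n+"2.npz",*A,(.0955,.1030),"lip ")
E
```

```text
scene tin0 axis x off mm 1.75 ang deg 0.18 n 486 sd 1.0 obl 0.79
scene tin0 axis y off mm -2.24 ang deg 0.32 n 82 sd 0.37 obl 0.26
scene tin  axis x off mm 1.55 ang deg -0.05 n 477 sd 0.98 obl 0.79
scene tin  axis y off mm -2.31 ang deg 0.11 n 83 sd 0.39 obl 0.26
scene lip  axis x off mm 0.06 ang deg -0.22 n 121 sd 0.99 obl 0.79
scene lip  axis y off mm -3.0 ang deg -0.0 n 21 sd 0.54 obl 0.26
side tin0 axis x off mm 0.99 ang deg 0.1 n 54 sd 0.08 obl 0.1
side tin0 axis y off mm -0.25 ang deg 0.64 n 508 sd 0.84 obl 0.82
side tin  axis x off mm 0.97 ang deg 0.09 n 56 sd 0.08 obl 0.1
side tin  axis y off mm -0.24 ang deg 0.08 n 497 sd 0.9 obl 0.82
side lip  axis x off mm -0.29 ang deg 0.04 n 21 sd 0.54 obl 0.1
side lip  axis y off mm -1.12 ang deg -0.08 n 127 sd 0.87 obl 0.82
```

{"api": "apply_moves", "payload": {
  "plan": [0.4, 0.7, 1, 0, 0.4, 0.7, 3, 0, 0, 0, 4, 0, 0, 0, 5, 0, 0, 0, 5, 0, 0, 0, 5, 0, 0, 0, 5, 0, 0, 0, 4, 0, 0, 0, 2.5, 0, 0, 0, 1.5, 0, 0, 0, 0.5, 0, 0, 0, 0, 0, 0, 0, 0, 0]
}}

```text
time_s: 11.85
ee_pos: [0.5228, 0.1735, 0.0591]
eef_rot: [3.141, -0.0, 1.206]
force: [1.0, -0.7, -3.0]
grip_width: 0.064
grip_force: 25.0
```

Run:
```python
from rel import *
A=(.5211,.1732,-.3649)
for n in("scene","side"):
    c=camera(n); np.savez(f"{n}3.npz",**c)
    faces(n,n+"3.npz",*A,(.006,.040),"tin ")
    faces(n,n+"3.npz",*A,(.0585,.0675),"lip ")
    cv2.imwrite(f"pics/{n}3.png",c["image"][...,::-1])
to(.5211,.1732,.0464,1.206)
a=np.hstack([cv2.imread("pics/scene3.png")[200:330,225:345],cv2.imread("pics/side3.png")[220:350,280:400]])
cv2.imwrite("pics/c3.png",cv2.resize(a,None,fx=3.3,fy=3.3,interpolation=cv2.INTER_CUBIC))
```

```text
scene tin  axis x off mm 1.56 ang deg -0.06 n 477 sd 1.0 obl 0.79
scene tin  axis y off mm -2.17 ang deg 0.07 n 82 sd 0.4 obl 0.26
scene lip  axis x off mm 1.6 ang deg -0.17 n 145 sd 1.09 obl 0.79
scene lip  axis y off mm -2.23 ang deg 0.41 n 30 sd 0.6 obl 0.26
side tin  axis x off mm 0.98 ang deg 0.07 n 51 sd 0.08 obl 0.1
side tin  axis y off mm -0.3 ang deg -0.02 n 510 sd 0.91 obl 0.82
side lip  axis x off mm 1.1 ang deg -0.41 n 24 sd 0.54 obl 0.1
side lip  axis y off mm 0.05 ang deg 0.62 n 146 sd 0.92 obl 0.82
t 11.95 at [0.5228 0.1735 0.0591] [ 3.1414e+00 -1.0000e-04  1.2058e+00] F [-0.  -0.3 -1.4] w 0.06320031942308701 24.999167025089264
tool shift mm [-0.9 -1.5 12.7] spin -0.0002
```

View pics/c3.png

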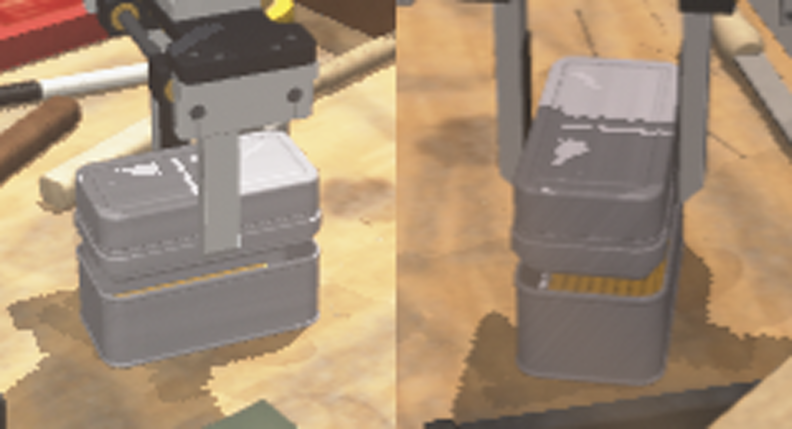

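The lip now lines up with the tin within about 0.3 mm in both cameras, and the crops show the outlines stacked. I'll lower slowly, watching the force.

{"api": "apply_moves", "payload": {
  "plan": [0, 0, 1, 0, 0, 0, 1, 0, 0, 0, 1, 0, 0, 0, 1, 0, 0, 0, 1, 0, 0, 0, 1, 0, 0, 0, 1, 0, 0, 0, 0, 0]
}}

```text
time_s: 12.75
ee_pos: [0.5227, 0.1735, 0.0518]
eef_rot: [-3.141, 0.0, 1.206]
force: [1.0, -0.6, -3.9]
grip_width: 0.0638
grip_force: 25.0
```

{"api": "apply_moves", "payload": {
  "plan": [0, 0, 1, 0, 0, 0, 1, 0, 0, 0, 0.8, 0, 0, 0, 0.6, 0, 0, 0, 0.5, 0, 0, 0, 0.5, 0, 0, 0, 0, 0]
}}

```text
time_s: 13.45
ee_pos: [0.5227, 0.1735, 0.0475]
eef_rot: [-3.141, 0.0, 1.206]
force: [0.0, -0.3, -2.3]
grip_width: 0.0637
grip_force: 25.0
```

{"api": "apply_moves", "payload": {
  "plan": [0, 0, 0.3, 0, 0, 0, 0.3, 0, 0, 0, 0.2, 0, 0, 0, 0, 0]
}}

```text
time_s: 13.85
ee_pos: [0.5227, 0.1735, 0.0467]
eef_rot: [-3.142, 0.0, 1.206]
force: [-0.3, -0.1, -3.4]
grip_width: 0.0636
grip_force: 25.0
```

{"api": "apply_moves", "payload": {
  "plan": [0, 0, 0.3, 0, 0, 0, 0.2, 0, 0, 0, 0, 0, 0, 0, 0, 0]
}}

```text
time_s: 14.25
ee_pos: [0.5228, 0.1735, 0.0465]
eef_rot: [3.141, -0.0, 1.206]
force: [-2.6, -0.9, 2.0]
grip_width: 0.0636
grip_force: 25.0
```

{"api": "apply_moves", "payload": {
  "plan": [0, 0, 0.3, 0, 0, 0, 0, 0]
}}

```text
time_s: 14.45
ee_pos: [0.5228, 0.1735, 0.0464]
eef_rot: [3.141, -0.0, 1.206]
force: [-4.5, -0.5, 7.5]
grip_width: 0.064
grip_force: 25.0
```

{"api": "apply_moves", "payload": {
  "plan": [0, 0, 0, 0, 0, 0, 0, 0],
  "squeeze": 8
}}

```text
time_s: 14.65
ee_pos: [0.5228, 0.1736, 0.0464]
eef_rot: [3.141, -0.0, 1.206]
force: [-3.1, -1.0, 6.9]
grip_width: 0.0641
grip_force: 8.0
```

{"api": "apply_moves", "payload": {
  "plan": [0, 0, 0, 0, 0, 0, 0, 0, 0, 0, 0, 0, 0, 0, 0, 0],
  "hand": 0.55
}}

```text
time_s: 15.05
ee_pos: [0.5228, 0.1735, 0.0459]
eef_rot: [-3.142, 0.0, 1.206]
force: [0.4, -0.1, 0.8]
grip_width: 0.0726
grip_force: 0.0
```

Run:
```python
from rel import *
A=(.5228,.1735,-.3649)
for n in("scene","side"):
    c=camera(n); np.savez(f"{n}4.npz",**c)
    faces(n,n+"4.npz",*A,(.006,.040),"tin ")
    faces(n,n+"4.npz",*A,(.046,.0545),"lip ")
    W=cloud(c).reshape(-1,3); r=np.array([[np.cos(A[2]),-np.sin(A[2])],[np.sin(A[2]),np.cos(A[2])]]); l=(W[:,:2]-A[:2])@r
    m=(abs(l[:,0])<.022)&(abs(l[:,1])<.05)&(W[:,2]>.07)&(W[:,2]<.084); print("top z plane",np.linalg.lstsq(np.c_[l[m],np.ones(m.sum())],W[m,2],rcond=None)[0].round(4))
    cv2.imwrite(f"pics/{n}4.png",c["image"][...,::-1])
a=np.hstack([cv2.imread("pics/scene4.png")[200:330,225:345],cv2.imread("pics/side4.png")[220:350,280:400]])
cv2.imwrite("pics/c4.png",cv2.resize(a,None,fx=3.3,fy=3.3,interpolation=cv2.INTER_CUBIC))
```

```text
scene tin  axis x off mm 0.17 ang deg 0.31 n 467 sd 0.99 obl 0.79
scene tin  axis y off mm -3.11 ang deg 0.09 n 83 sd 0.4 obl 0.26
scene lip  axis x off mm -0.33 ang deg -0.13 n 126 sd 1.01 obl 0.79
scene lip  axis y off mm -3.04 ang deg -0.84 n 24 sd 0.81 obl 0.26
top z plane [-0.0016 -0.0006  0.0787]
side tin  axis x off mm -0.5 ang deg 0.09 n 54 sd 0.08 obl 0.1
side tin  axis y off mm -1.18 ang deg 0.39 n 519 sd 0.86 obl 0.82
side lip  axis x off mm -0.21 ang deg -0.12 n 33 sd 0.56 obl 0.1
side lip  axis y off mm -1.02 ang deg 0.91 n 130 sd 0.89 obl 0.82
top z plane [-0.0061  0.0012  0.0781]
```

View pics/c4.png

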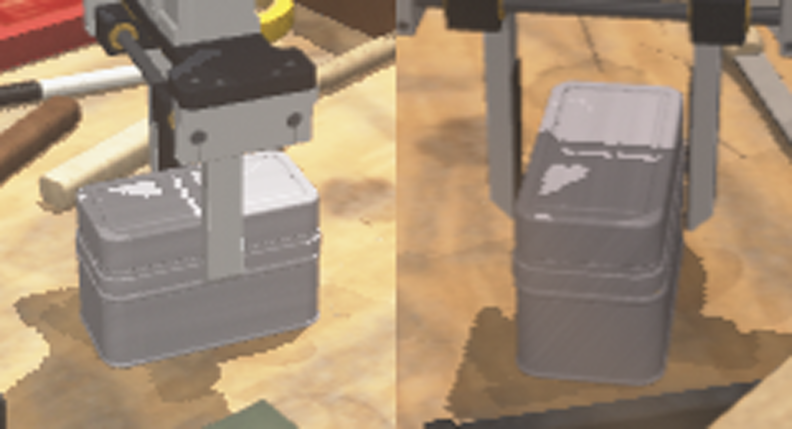

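Seated: the cover top is at 0.0785 m (0.079 expected), level, with no gap, and the tin hasn't moved. Next I'll raise the fingers above the lip and grip the cover only.

{"api": "apply_moves", "payload": {
  "plan": [0, 0, -2, 0, 0, 0, -4, 0, 0, 0, -4, 0, 0, 0, -2.5, 0, 0, 0, 0, 0, 0, 0, 0, 0]
}}

```text
time_s: 15.75
ee_pos: [0.5227, 0.1735, 0.0585]
eef_rot: [3.142, -0.0, 1.206]
force: [-0.3, -0.0, -0.5]
grip_width: 0.0726
grip_force: 0.0
```

{"api": "apply_moves", "payload": {
  "plan": [0, 0, 0, 0, 0, 0, 0, 0, 0, 0, 0, 0, 0, 0, 0, 0, 0, 0, 0, 0, 0, 0, 0, 0],
  "hand": -0.2,
  "squeeze": 8
}}

```text
time_s: 16.35
ee_pos: [0.5227, 0.1735, 0.0584]
eef_rot: [-3.141, 0.0, 1.206]
force: [0.2, -0.1, -0.5]
grip_width: 0.0606
grip_force: 8.0
```

{"api": "apply_moves", "payload": {
  "plan": [0, 0, 0, 0, 0, 0, 0, 0, 0, 0, 0, 0],
  "hand": -0.5,
  "squeeze": 15
}}

```text
time_s: 16.65
ee_pos: [0.5227, 0.1735, 0.0584]
eef_rot: [-3.142, 0.0, 1.206]
force: [-0.2, 0.1, -0.5]
grip_width: 0.0609
grip_force: 15.0
```

{"api": "apply_moves", "payload": {
  "plan": [0, 0, -0.5, 0, 0, 0, -1, 0, 0, 0, -1, 0, 0, 0, -1, 0, 0, 0, -1, 0, 0, 0, -1, 0, 0, 0, -1.5, 0, 0, 0, -1.5, 0, 0, 0, -1.5, 0, 0, 0, -2, 0, 0, 0, -2, 0]
}}

```text
time_s: 17.75
ee_pos: [0.5227, 0.1735, 0.0726]
eef_rot: [3.142, -0.0, 1.206]
force: [0.4, 1.0, -0.5]
grip_width: 0.0608
grip_force: 15.0
```

{"api": "apply_moves", "payload": {
  "plan": [0, 0, -3, 0, 0, 0, -5, 0, 0, 0, -6, 0, 0, 0, -7, 0, 0, 0, -7, 0, 0, 0, -7, 0, 0, 0, -7, 0, 0, 0, -7, 0, 0, 0, -7, 0, 0, 0, -6, 0, 0, 0, -5, 0, 0, 0, -4, 0, 0, 0, -3, 0, 0, 0, -2, 0, 0, 0, 0, 0, 0, 0, 0, 0, 0, 0, 0, 0]
}}

```text
time_s: 19.45
ee_pos: [0.5226, 0.1735, 0.1482]
eef_rot: [-3.141, 0.0, 1.206]
force: [0.9, 0.3, -0.8]
grip_width: 0.0605
grip_force: 15.0
```

Run:
```python
from rel import *
A=(.5227,.1735,-.3649)
for n in("scene","side"):
    c=camera(n); np.savez(f"{n}5.npz",**c)
    faces(n,n+"5.npz",*A,(.006,.040),"tin ")
    faces(n,n+"5.npz",*A,(.046,.0545),"lip ")
    W=cloud(c).reshape(-1,3); r=np.array([[np.cos(A[2]),-np.sin(A[2])],[np.sin(A[2]),np.cos(A[2])]]); l=(W[:,:2]-A[:2])@r
    m=(abs(l[:,0])<.022)&(abs(l[:,1])<.05)&(W[:,2]>.155)&(W[:,2]<.185); print("top z plane",m.sum(),np.linalg.lstsq(np.c_[l[m],np.ones(m.sum())],W[m,2],rcond=None)[0].round(4))
    cv2.imwrite(f"pics/{n}5.png",c["image"][...,::-1])
to(*A,1.206)
a=np.hstack([cv2.imread("pics/scene5.png")[150:330,225:345],cv2.imread("pics/side5.png")[170:350,280:400]])
cv2.imwrite("pics/c5.png",cv2.resize(a,None,fx=3.3,fy=3.3,interpolation=cv2.INTER_CUBIC))
```

```text
scene tin  axis x off mm 0.01 ang deg 0.13 n 500 sd 1.06 obl 0.79
scene tin  axis y off mm -3.07 ang deg -0.01 n 80 sd 0.38 obl 0.26
scene lip  axis x off mm 0.02 ang deg 0.01 n 127 sd 1.02 obl 0.79
scene lip  axis y off mm -2.91 ang deg 0.45 n 20 sd 0.35 obl 0.26
top z plane 528 [ 0.0017 -0.0011  0.1687]
side tin  axis x off mm -0.41 ang deg 0.11 n 53 sd 0.09 obl 0.1
side tin  axis y off mm -1.07 ang deg 0.04 n 520 sd 0.91 obl 0.82
side lip  axis x off mm 0.51 ang deg -0.36 n 58 sd 1.05 obl 0.1
side lip  axis y off mm -0.96 ang deg -0.22 n 144 sd 0.94 obl 0.82
top z plane 999 [-0.0025  0.0003  0.168 ]
t 19.55 at [0.5227 0.1735 0.1483] [-3.1413e+00  2.0000e-04  1.2058e+00] F [ 0.6 -0.1 -0.7] w 0.060457707309272836 14.99906212091446
tool shift mm [  0.    0.  513.2] spin -0.0002
```

View pics/c5.png

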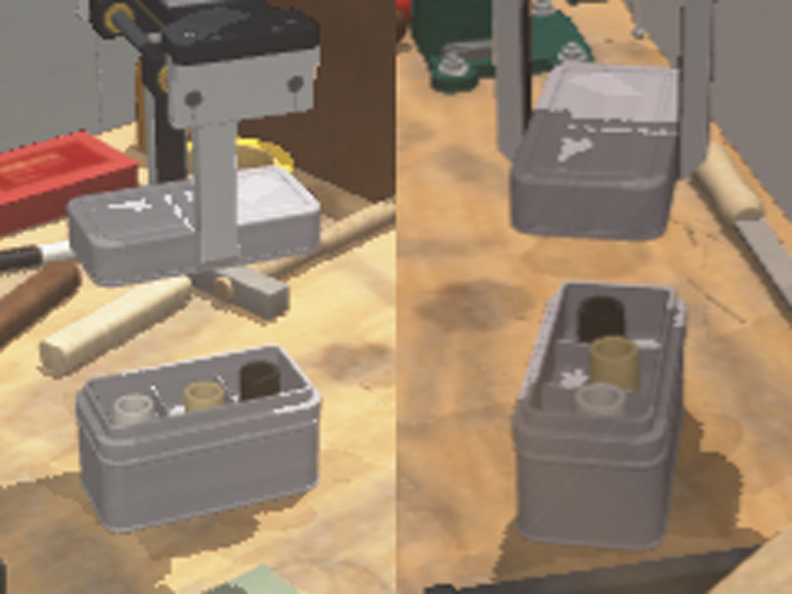

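The tray is seated in the tin with all three ferrules, white, cream and black. The cover is held level about 90 mm above it, and the tin hasn't moved. Handing in.

```bash
python3 -c "
from station import ctrl; print(ctrl.hand_in())"
```

```text
the job is handed in; nothing more can be done
None
```

The job is handed in: the tray is seated in the tin with its three ferrules, and the gripper holds the cover level about 90 mm above it; the tin hasn't moved, nothing else was touched, and the robot's clock stood at about 19.6 s.

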